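Make up two conveyor repair kits from the spare-parts stock

TASK

Make up the two repair kits in the blue trays. In the short tray with two cells, stand the tall slim white roller in the smaller cell and lay the large bearing in the bigger cell; in the long tray with three cells, stand the short wide white roller in the biggest cell, lay the hex nut in the middle cell and the small bearing in the smallest cell, each part sitting flat on the floor of its cell and let go. Leave the tape roll, the hand terminal and the brown carton where they are.

Things in the scene. Friction and masses are not known exactly. Their poses are not given: they have to be found in the camera images.
- tray2: the short kit tray: fixed blue plastic, open, 84 mm (x) by 150 mm (y), two cells in a row along y. Floor 4 mm thick; walls 4 mm thick, tops 14 mm above the bench. Cells 76 mm long, centred at x=0. Bigger cell: 80 mm wide, centred at y = -31 mm; smaller cell: 58 mm wide, centred at y = +42 mm. Origin: centre of underside, z up.
- tray3: the long kit tray: fixed blue plastic, open, 84 mm (x) by 216 mm (y), three cells in a row along y. Floor 4 mm thick; walls 4 mm thick, tops 14 mm above the bench. Cells 76 mm long, centred at x=0. Biggest cell: 82 mm wide, centred at y = -63 mm; middle cell: 66 mm wide, centred at y = +15 mm; smallest cell: 52 mm wide, centred at y = +78 mm. Origin: centre of underside, z up.
- roller_tall_center (a point): centre (half-way up) of the tall slim roller: loose white plastic cylinder with a steel hub, 38 mm diameter, 72 mm tall, standing on end on the bench; its z is the cylinder axis, up. About 120 g.
- roller_short_center (a point): centre (half-way up) of the short wide roller: loose white plastic cylinder with a steel hub, 50 mm diameter, 44 mm tall, standing on end on the bench; its z is the cylinder axis, up. About 130 g.
- bearing_large_center (a point): centre (half-way up) of the large bearing: loose steel ring with black seals, 58 mm outer diameter, 26 mm thick, lying flat on the bench; its z is the ring axis, up. About 280 g.
- bearing_small_center (a point): centre (half-way up) of the small bearing: loose steel ring with black seals, 36 mm outer diameter, 24 mm thick, lying flat on the bench; its z is the ring axis, up. About 110 g.
- nut_center (a point): centre (half-way up) of the hex nut: loose dark steel nut, 41 mm across flats, 47 mm across corners, 28 mm thick, lying flat on the bench; its z is the hole axis, up; its x axis is square to one pair of flats (the others are at 60 degree steps). About 180 g.
- tape_roll_center (a point): centre of a roll of packing tape, bystander, lying flat, 96 mm diameter, 48 mm tall; not to be moved.
- terminal_center (a point): centre of a grey hand terminal with keys, bystander, 160 mm (its x) by 66 mm (its y), 26 mm thick; not to be moved.
- carton_center (a point): centre of a small closed brown carton, bystander, 60 mm (its x) by 110 mm (its y), 45 mm tall; not to be moved.
There are look-alikes about, which are no part of the job. Leave any red look-alike of the part that bears nut_center alone.

How it is judged:
At the end, for the whole second after the job is handed in: Each part in its own cell: flat on the cell floor (tilt under 0.12 rad, either face up, height within 4 mm), inside the cell walls (3 mm grace), at rest. Two-cell tray: tall roller smaller, large bearing bigger cell; three-cell tray: short roller biggest, nut middle, small bearing smallest (x of roller_tall_center in the frame of tray2 between -0.022 and 0.022 m and y of roller_tall_center in the frame of tray2 between 0.029 and 0.055 m and z of roller_tall_center in the frame of tray2 between 0.036 and 0.044 m and angle between the z axis of each of roller_tall_center, bearing_large_center and the z axis of tray2, either way round below 0.12 rad and linear speed of each of roller_tall, bearing_large, roller_short, nut, bearing_small below 0.02 m/s and x of bearing_large_center in the frame of tray2 between -0.012 and 0.012 m and y of bearing_large_center in the frame of tray2 between -0.045 and -0.017 m and z of bearing_large_center in the frame of tray2 between 0.013 and 0.021 m and x of roller_short_center in the frame of tray3 between -0.016 and 0.016 m and y of roller_short_center in the frame of tray3 between -0.082 and -0.044 m and z of roller_short_center in the frame of tray3 between 0.022 and 0.03 m and angle between the z axis of each of roller_short_center, nut_center, bearing_small_center and the z axis of tray3, either way round below 0.12 rad and x of nut_center in the frame of tray3 between -0.0205 and 0.0205 m and y of nut_center in the frame of tray3 between -0.0005 and 0.0305 m and z of nut_center in the frame of tray3 between 0.014 and 0.022 m and x of bearing_small_center in the frame of tray3 between -0.023 and 0.023 m and y of bearing_small_center in the frame of tray3 between 0.067 and 0.089 m and z of bearing_small_center in the frame of tray3 between 0.012 and 0.02 m); the robot touches nothing.
It fails at once if the tape roll was moved by more than 20 mm (distance of tape_roll_center from where it was at the start of the episode above 0.02 m).
It fails at once if the hand terminal was moved by more than 20 mm (distance of terminal_center from where it was at the start of the episode above 0.02 m).
It fails at once if the carton was moved by more than 20 mm (distance of carton_center from where it was at the start of the episode above 0.02 m).
It also fails if it takes over 122 s, if anything falls off the work surface, if the arm or the gripper's body presses on something with over 40 N, if the wrist force passes 120 N, or if a joint passes its speed limit or range.

ROBOT

A 6-joint arm with a two-finger parallel gripper is mounted at the origin on the work surface. World frame = base frame: x ahead of the robot, y to its left, z up, the work surface at z = 0. Lengths are in m, angles in rad, forces in N, time in s.
With the tool pointing down it reaches from about 0.4 to 0.925 m from the base axis. Payload 3.4 kg.
Tool frame: the origin (TCP) lies on the centre line of the jaws, within the pads' length; the fingertips stand 17 mm ahead of it and the grasp point (between the pads) lies 2 mm behind it (bot.tcp_to_tips is the distance from the TCP to the fingertips, in m); z points along the fingers, y is the direction in which the jaws open and shut (so a half turn about z gives the same grasp; the last joint's range is limited). The gripper opens to 85 mm and grips with 20 to 120 N. Pads are 22 mm wide; open, the fingers measure 114 mm over their backs; the gripper's body (76 mm by 85 mm) begins 54 mm behind the grasp point. The pads swing forward as they close: fully open they stand 13 mm farther back than shut.
Start: joints at [-1.248, 0.307, 1.506, -0, 1.328, -0.073], TCP at [0.222, -0.531, 0.248] pointing down, gripper open.
Joint ranges: [-3.12, 3.12], [-1.05, 2.28], [0.14, 2.33], [-1.42, 4.57], [0.1, 2.73], [-2.68, 2.68]. Speed limits (rad/s): [2.57, 2.57, 3.14, 3.14, 3.14, 3.14].

INTERFACE

Orientations are given as a rotation vector (axis times angle).
In Python, from rig import bot, imaging, nets gives the robot as it stands.
- The arm moves only by the tool move_arm, never from a script. Its argument "plan" is a list of rows, each a list of 3 entries, a list of its own where there are three numbers: the closure, from -1 (fully open) to 1 (shut), so that 0 is half open, then the shift along the tool's x, y, z in cm, then the turn, a rotation vector about the tool's x, y, z in rad. A call has 1 to 12 rows; each row shifts and turns the commanded pose from where the row before left it, along the tool's axes as they then stand; what a row does not reach is not made up. A row lasts 1/12 s, in which the tool goes at most 41.7 mm and 7.16 degrees, less where a joint would pass 70% of its speed; a pose out of reach is approached as far as the arm can. A call with a gripper value outside its range is refused whole. The fingers move at their own pace and stop on an object; the grip force is fixed at half the most. Time passes only in rows, so rows that do not move let the fingers close. It gives the time, the measured TCP pose, the force and the opening at its end, in the units of the state.
- bot.state(): the state, without advancing time (a new reading comes with each control period).
- imaging.grab_frame(name): name is "scene" or "top"; returns the picture (384x512x3 uint8, blue, green, red); there is no depth.
- imaging.camera_info(name): a dict with "vfov" (degrees; the focal length in pixels is half the picture's height over the tangent of half this angle, whatever the lens; pixels are square), "cx", "cy" (the principal point, pixels), "camera_from_world" (4x4, takes a point from world to camera coordinates). Camera axes: x right, y up, looking along -z (the intrinsics and any distortion apply to the point x, -y, -z); pixel columns grow to the right and rows downward; lengths in m; the calibration is good to about 2 mm. A picture is of the moment at which its call begins. camera_info takes no time and is no camera call.
- bot.sign_off(): hands the job in, once; it reports no verdict.
Trained networks look in the newest picture that a camera, given by its name, has taken for a name from the list of things; names that differ only in an ending like _2 or _b are one class to them, and where a whole thing is asked for, a point or a joint stands for the part that bears it (a point fixed in the world has none). Each returns a list of dicts, best first, with "score" (0 to 1); they miss things now and then, are a little off and sometimes report something else, mostly with a low value. They report only what shows in the picture. A call takes as long as a camera call. They do not tell look-alikes from the thing itself.
- nets.outline_of(camera, label): "region" (384x512 bool, what is visible of it) and "bbox" ([centre column, centre row, width, height] in pixels, round what is visible of it).
- nets.tip_of(camera, label): "xy" ([column, row] in pixels: a listed point, or the origin of a listed thing).
The state is a dict: "time_s": time; "joints": joint angles; "joint_vel": joint speeds; "joint_torque": joint torques, N m; "eef_pos": TCP position; "ee_rot": TCP orientation; "wrist_force": force on the tool from outside, world axes, zero at the start; "moment": the same for the moment, N m; "gripper_width": finger opening in m.
Only numpy, scipy, OpenCV 4.12 (cv2) and the standard library are available. Lean on these libraries where they do the work, as an engineer would, in place of code of your own. Each camera call takes 0.05 s, during which the arm holds its last target. There are 200 camera calls.

## Working session

There is one attempt and no reset: what is moved stays moved. The work goes in short steps, Python scripts to look and compute and a tool call to move; the robot and the scene stay as the last step left them, time stands still between calls to the robot, and variables do not carry over. Pictures are saved under pics/ and viewed, about 12 in all and at most 16, crops included, and the job is handed in when it is done.

Besides the shell and the picture viewer there is one more tool, called by a JSON object that holds its "name" and its "arguments". move_arm: Moves the arm, as the interface text tells. Its arguments: {"type":"object","properties":{"plan":{"type":"array","items":{"type":"array"}}},"required":["plan"]}

```bash
mkdir -p pics; ls
python3 - <<'E'
from rig import bot, imaging, nets
import cv2
for n in("scene","top"):
    cv2.imwrite(f"pics/{n}0.png",imaging.grab_frame(n)); i=imaging.camera_info(n); print(n,i)
for l in "tray2 tray3 roller_tall_center roller_short_center bearing_large_center bearing_small_center nut_center tape_roll_center terminal_center carton_center".split():
    for d in nets.tip_of("top",l): print(l,[round(float(v)) for v in d["xy"]],round(d["score"],2))
print(bot.state())
E
```

```text
pics
scene {'vfov': 44.49443644974207, 'cx': 259.4206979349886, 'cy': 192.6311348642407, 'camera_from_world': array([[-0.79947057,  0.60058807, -0.01186499,  0.51769888],
       [-0.41725721, -0.54100457,  0.73021263,  0.240874  ],
       [ 0.43213798,  0.58873425,  0.68311693, -1.5473183 ],
       [ 0.        ,  0.        ,  0.        ,  1.        ]])}
top {'vfov': 43.92414664598391, 'cx': 269.30927071966073, 'cy': 186.31142118725083, 'camera_from_world': array([[ 2.81342953e-02, -9.99603775e-01, -8.68089528e-04,
        -7.36943729e-03],
       [ 9.94955026e-01,  2.79197731e-02,  9.63586098e-02,
        -6.36267132e-01],
       [-9.62961932e-02, -3.57469162e-03,  9.95346304e-01,
        -1.26402680e+00],
       [ 0.00000000e+00,  0.00000000e+00,  0.00000000e+00,
         1.00000000e+00]])}
tray2 [221, 242] 0.65
tray2 [330, 239] 0.62
tray3 [221, 242] 0.65
tray3 [330, 239] 0.62
roller_tall_center [418, 252] 0.64
roller_short_center [271, 176] 0.85
bearing_large_center [223, 172] 0.63
bearing_small_center [136, 246] 0.43
nut_center [335, 150] 0.62
nut_center [328, 119] 0.58
nut_center [340, 180] 0.5
tape_roll_center [148, 174] 0.76
terminal_center [409, 169] 0.58
{'time_s': 0.6, 'joints': array([-1.24850940e+00,  3.06785619e-01,  1.50637890e+00, -2.04167283e-05,
        1.32843651e+00, -7.35130445e-02]), 'joint_vel': array([ 0.00106292, -0.00081822, -0.00066641,  0.00119243, -0.0014923 ,
       -0.00021138]), 'joint_torque': array([ 2.26252314e-04, -4.57174695e+01, -2.52201229e+01, -8.78848209e-05,
        1.29267064e-03, -5.25888794e-06]), 'eef_pos': array([ 0.22165411, -0.53056377,  0.24832113]), 'ee_rot': array([-3.08026661e+00, -6.17677249e-01,  3.25258991e-05]), 'wrist_force': array([ 0.34136703, -0.25711269,  0.67948799]), 'moment': array([-0.02674507, -0.01132161,  0.05202823]), 'gripper_width': 0.08516329353396497}
```

Run:
```python
import cv2
t=cv2.imread("pics/top0.png")
cv2.imwrite("pics/top0b.png",cv2.resize(t[80:320,90:490],None,fx=2,fy=2,interpolation=cv2.INTER_CUBIC))
```

```text
(no output)
```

View pics/top0b.png

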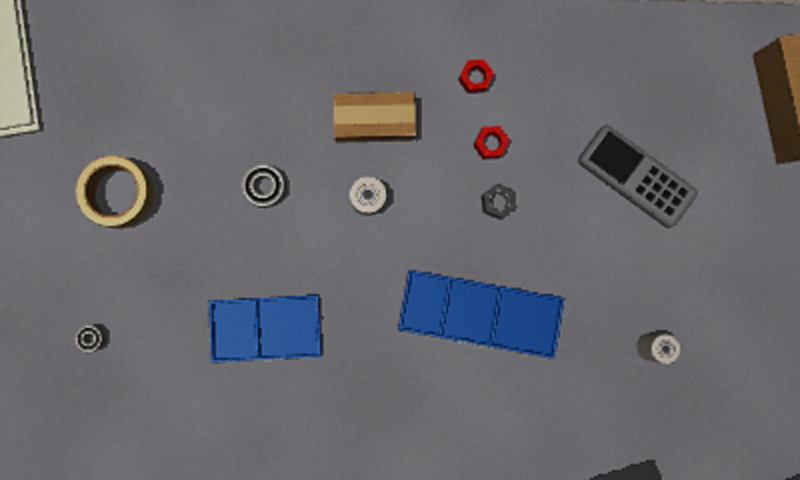

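View pics/scene0.png

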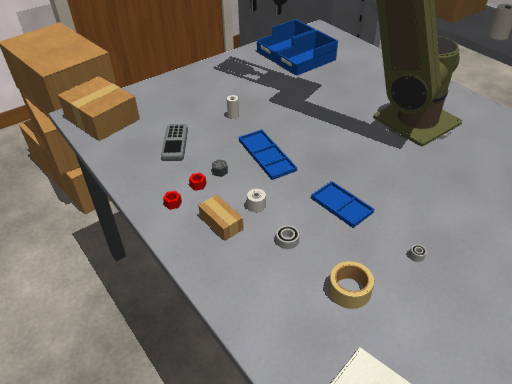

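The top view shows the grey nut at (340,180), with red look-alikes at (328,119) and (335,150). The short tray is at (222,244) and the long tray at (331,237). The large bearing is at (222,173), the small bearing at (134,249), the short roller at (274,178) and the tall roller at (422,254). All are consistent with the scene view. Next I'll convert these to world positions.

```bash
cat > h.py <<'E'
from rig import bot, imaging, nets
import cv2, numpy as np
from scipy.optimize import least_squares
CI={n:imaging.camera_info(n) for n in("scene","top")}
def foc(n): return 192/np.tan(np.radians(CI[n]["vfov"]/2))
def ray(n,uv):
    c=CI[n];M=c["camera_from_world"];f=foc(n);uv=np.atleast_2d(np.asarray(uv,float))
    d=np.c_[(uv[:,0]-c["cx"])/f,-(uv[:,1]-c["cy"])/f,-np.ones(len(uv))]@M[:3,:3]
    return -M[:3,:3].T@M[:3,3],d
def at(n,uv,z):
    o,d=ray(n,uv); return o+d*((z-o[2])/d[:,2])[:,None]
def proj(n,P):
    c=CI[n];M=c["camera_from_world"];f=foc(n);p=np.atleast_2d(P)@M[:3,:3].T+M[:3,3]
    return np.c_[c["cx"]+f*p[:,0]/-p[:,2],c["cy"]-f*p[:,1]/-p[:,2]]
E
python3 - <<'E'
from h import *
H=dict(roller_tall_center=.072,roller_short_center=.044,bearing_large_center=.026,bearing_small_center=.024,nut_center=.028,tape_roll_center=.048,terminal_center=.026,carton_center=.045)
R=dict(roller_tall_center=.019,roller_short_center=.025,bearing_large_center=.029,bearing_small_center=.018,nut_center=.022)
F={n:imaging.grab_frame(n) for n in CI}
def hull(x,y,h,r):
    a=np.linspace(0,2*np.pi,48,endpoint=False)
    return np.vstack([np.c_[x+r*np.cos(a),y+r*np.sin(a),np.full(48,z)] for z in(0,h)])
for l,h in H.items():
  for n in CI:
    for d in nets.tip_of(n,l):
        print(l,n,np.round(d["xy"]),"tip",at(n,d["xy"],h/2)[0,:2].round(4),round(d["score"],2))
    for d in nets.outline_of(n,l):
        if l in R:
            cx,cy,w,hh=d["bbox"]; x0=at(n,(cx,cy),h/2)[0,:2]
            def res(p):
                q=proj(n,hull(*p,h,R[l]));a,b=q.min(0),q.max(0);return np.r_[(a+b)/2-(cx,cy)]
            s=least_squares(res,x0,x_scale=.01,diff_step=1e-3); print("   bboxfit",n,np.round(d["bbox"]),s.x.round(4),round(d["score"],2))
# trays, all blue regions
for n in CI:
    hsv=cv2.cvtColor(F[n],cv2.COLOR_BGR2HSV)
    m=cv2.inRange(hsv,(100,120,40),(125,255,255))
    cs,_=cv2.findContours(m,cv2.RETR_EXTERNAL,cv2.CHAIN_APPROX_NONE)
    for c in cs:
        if cv2.contourArea(c)<400: continue
        P=at(n,c[:,0],.010)[:,:2]
        (ce,sz,an)=cv2.minAreaRect((P*1000).astype(np.float32)); print("blue",n,np.round(ce,1),np.round(sz,1),round(an,1), cv2.boundingRect(c))
E
```

```text
roller_tall_center scene [233. 106.] tip [ 0.4618 -0.3911] 0.63
   bboxfit scene [234. 108.  11.  20.] [ 0.4631 -0.3816] 0.71
   bboxfit scene [175. 142.  22.  36.] [ 0.7119 -0.3384] 0.19
roller_tall_center top [418. 252.] tip [ 0.4711 -0.3921] 0.81
   bboxfit top [419. 253.  22.  16.] [ 0.468  -0.3923] 0.77
   bboxfit top [133. 248.  14.  13.] [0.4612 0.3688] 0.69
roller_short_center scene [257. 199.] tip [ 0.6548 -0.0007] 0.63
roller_short_center scene [415. 250.] tip [0.4629 0.3709] 0.52
   bboxfit scene [256. 199.  20.  26.] [ 0.6579 -0.0009] 0.79
roller_short_center top [271. 177.] tip [0.6629 0.0061] 0.59
   bboxfit top [275. 178.  18.  20.] [ 0.6594 -0.0039] 0.57
bearing_large_center scene [285. 237.] tip [0.676  0.1451] 0.74
bearing_large_center top [225. 173.] tip [0.6712 0.1338] 0.77
   bboxfit top [224. 173.  22.  23.] [0.6706 0.1357] 0.62
bearing_small_center scene [174. 141.] tip [ 0.6985 -0.3716] 0.55
bearing_small_center scene [415. 249.] tip [0.4529 0.3645] 0.54
   bboxfit scene [419. 252.  20.  20.] [0.4535 0.3756] 0.75
bearing_small_center top [134. 249.] tip [0.457
[... 910 characters left out ...]
. 177.] tip [0.6616 0.0017] 0.42
terminal_center scene [176. 141.] tip [ 0.6921 -0.3689] 0.56
terminal_center scene [223. 168.] tip [ 0.6523 -0.1692] 0.18
terminal_center top [407. 168.] tip [ 0.6995 -0.3699] 0.64
terminal_center top [148. 175.] tip [0.6588 0.3454] 0.22
carton_center scene [219. 216.] tip [ 0.7706 -0.0075] 0.97
carton_center top [278. 135.] tip [ 0.7813 -0.0103] 0.69
blue scene [478.6 139.8] [ 95.  155.6] 4.6 (311, 181, 63, 47)
blue scene [ 506.4 -154.4] [228.   91.6] 81.2 (239, 130, 58, 50)
blue scene [ -28.6 -651.7] [393.1 326.7] 90.0 (257, 19, 81, 56)
blue top [477.  135.6] [ 84.6 150.5] 4.7 (194, 227, 57, 34)
blue top [ 505.3 -159.7] [216.7  85. ] 81.2 (289, 215, 83, 44)
```

Run:
```python
from h import *
im=imaging.grab_frame("top")
P=dict(tall=(.467,-.392,.072,.019),short=(.6595,-.003,.044,.025),large=(.671,.1355,.026,.029),small=(.455,.371,.024,.018),nut=(.657,-.180,.028,.0235))
tiles=[];a=np.linspace(0,2*np.pi,61);s=8
for k,(x,y,h,r) in P.items():
    c=np.round(proj("top",(x,y,h/2))[0]).astype(int);o=c-16
    t=cv2.resize(im[o[1]:o[1]+32,o[0]:o[0]+32],None,fx=s,fy=s,interpolation=cv2.INTER_CUBIC)
    for z,col in((h,(0,255,0)),(0,(0,0,255))):
        q=(proj("top",np.c_[x+r*np.cos(a),y+r*np.sin(a),0*a+z])-o+.5)*s
        cv2.polylines(t,[q.astype(np.int32)],True,col,1)
    tiles.append(t)
o=(np.round(proj("top",P["nut"][:2]+(.014,))[0]).astype(int)-10)
tiles.append(cv2.resize(im[o[1]:o[1]+20,o[0]:o[0]+20],(256,256),interpolation=cv2.INTER_CUBIC))
cv2.imwrite("pics/fit1.png",np.vstack([np.hstack(tiles[:3]),np.hstack(tiles[3:])]))
print(bot.tcp_to_tips)
```

```text
0.017
```

View pics/fit1.png

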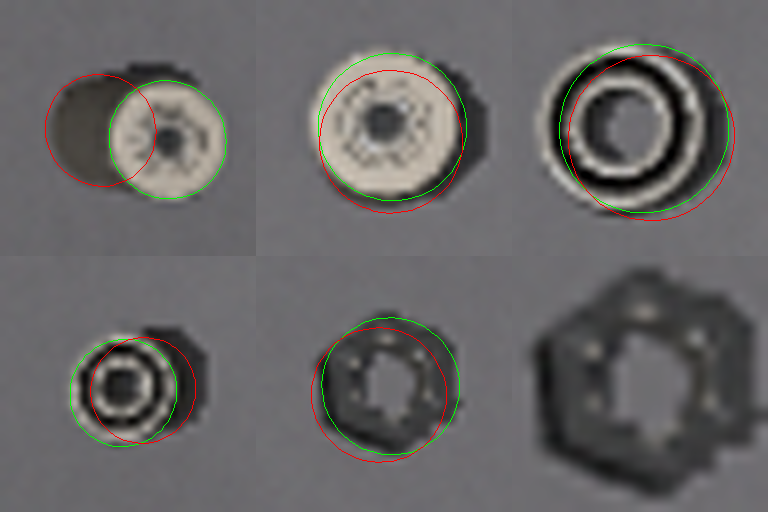

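{"name": "move_arm", "arguments": {"plan": [[-1,[0,0,0],[0,0,-0.12]],[-1,[0,0,0],[0,0,-0.12]],[-1,[0,0,0],[0,0,-0.12]],[-1,[0,0,0],[0,0,-0.12]],[-1,[0,0,0],[0,0,-0.12]],[-1,[0,0,0],[0,0,-0.12]],[-1,[0,0,0],[0,0,-0.12]],[-1,[0,0,0],[0,0,-0.12]],[-1,[0,0,0],[0,0,-0.12]],[-1,[0,0,0],[0,0,-0.095]]]}}

```text
time_s: 3.18
eef_pos: [0.2217, -0.5306, 0.2483]
ee_rot: [-2.215, -2.228, 0.0]
wrist_force: [-0.4, -0.4, -0.0]
gripper_width: 0.0851
```

The overlays fit the tall roller, small bearing and nut. The short roller is 2 mm off and the large bearing 8 mm off in +y, so I corrected both. The nut has its corners along world x, so its flats face ±30° and 90°. First I go above the tall roller.

{"name": "move_arm", "arguments": {"plan": [[-1,[1.54,2.725,1.09],[0,0,0]],[-1,[1.54,2.725,1.09],[0,0,0]],[-1,[1.54,2.725,1.09],[0,0,0]],[-1,[1.54,2.725,1.09],[0,0,0]],[-1,[1.54,2.725,1.09],[0,0,0]],[-1,[1.54,2.725,1.09],[0,0,0]],[-1,[1.54,2.725,1.09],[0,0,0]],[-1,[1.54,2.725,1.09],[0,0,0]],[-1,[1.54,2.725,1.09],[0,0,0]],[-1,[0,0,0],[0,0,0]],[-1,[0,0,0],[0,0,0]]]}}

```text
time_s: 4.1
eef_pos: [0.4679, -0.3906, 0.1493]
ee_rot: [-2.217, -2.224, 0.0]
wrist_force: [-0.5, 0.4, 0.1]
gripper_width: 0.0856
```

{"name": "move_arm", "arguments": {"plan": [[-1,[-0.1,0,2.6],[0,0,0]],[-1,[0,0,2.6],[0,0,0]],[-1,[0,0,2.6],[0,0,0]],[-1,[0,0,1.7],[0,0,0]],[-1,[0,0,1.0],[0,0,0]],[1,[0,0,0],[0,0,0]],[1,[0,0,0],[0,0,0]],[1,[0,0,0],[0,0,0]],[1,[0,0,0],[0,0,0]],[1,[0,0,0],[0,0,0]],[1,[0,0,0],[0,0,0]],[1,[0,0,0],[0,0,0]]]}}

```text
time_s: 5.1
eef_pos: [0.4678, -0.3941, 0.0471]
ee_rot: [2.219, 2.219, -0.001]
wrist_force: [-1.3, -0.1, 7.3]
gripper_width: 0.0369
```

{"name": "move_arm", "arguments": {"plan": [[1,[0,0,-2.5],[0,0,0]],[1,[0,0,-3.5],[0,0,0]],[1,[3.9,0.05,0],[0,0,0]],[1,[3.9,0.05,0],[0,0,0]],[1,[3.9,0.05,0],[0,0,0]],[1,[3.9,0.05,0],[0,0,0]],[1,[3.9,0.05,0],[0,0,0]],[1,[3.9,0.05,0],[0,0,0]],[1,[3.9,0.05,0],[0,0,0]],[1,[3.9,0.05,0],[0,0,0]],[1,[3.9,0.05,0],[0,0,0]],[1,[3.9,0.05,0],[0,0,0]]]}}

```text
time_s: 6.1
eef_pos: [0.4716, -0.001, 0.1056]
ee_rot: [2.221, 2.221, 0.001]
wrist_force: [1.1, 0.0, -0.8]
gripper_width: 0.0368
```

{"name": "move_arm", "arguments": {"plan": [[1,[3.9,0,0],[0,0,0]],[1,[3.9,0,0],[0,0,0]],[1,[3.9,0,0],[0,0,0]],[1,[3.5,0,0],[0,0,0]],[1,[2.7,0,0],[0,0,0]],[1,[0,0,0],[0,0,-0.08]],[1,[0,0,0],[0,0,0]],[1,[0,0,0],[0,0,0]]]}}

```text
time_s: 6.77
eef_pos: [0.4715, 0.1763, 0.1053]
ee_rot: [2.131, 2.308, -0.001]
wrist_force: [-0.2, 0.3, -1.4]
gripper_width: 0.0371
```

{"name": "move_arm", "arguments": {"plan": [[1,[0.1,0.2,2.0],[0,0,0]],[1,[0,0,2.0],[0,0,0]],[1,[0,0,0.8],[0,0,0]],[1,[0,0,0.5],[0,0,0]],[1,[0,0,0.1],[0,0,0]],[1,[0,0,0],[0,0,0]]]}}

```text
time_s: 7.27
eef_pos: [0.4735, 0.1764, 0.0514]
ee_rot: [-2.133, -2.306, 0.001]
wrist_force: [0.9, -0.3, -0.9]
gripper_width: 0.0368
```

Run:
```python
from h import *
im=imaging.grab_frame("scene"); cv2.imwrite("pics/s2.png",cv2.resize(im[110:250,260:450],None,fx=4,fy=4,interpolation=cv2.INTER_CUBIC))
```

```text
(no output)
```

View pics/s2.png

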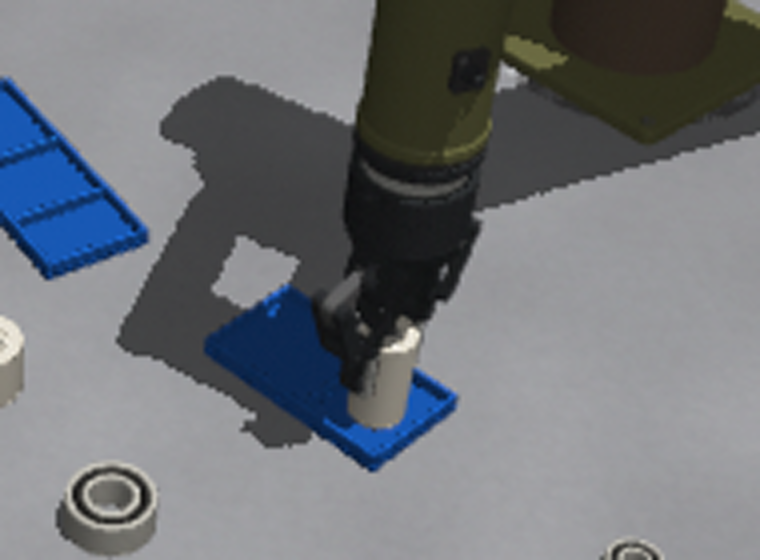

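The roller stands upright over the small cell. I lower it until it touches, then release.

{"name": "move_arm", "arguments": {"plan": [[1,[0.1,0,0.1],[0,0,0]],[1,[0,0,0.1],[0,0,0]],[1,[0,0,0],[0,0,0]],[1,[0,0,0],[0,0,0]]]}}

```text
time_s: 7.65
eef_pos: [0.4744, 0.1776, 0.051]
ee_rot: [2.13, 2.307, 0.002]
wrist_force: [-2.9, -4.1, 11.9]
gripper_width: 0.0368
```

{"name": "move_arm", "arguments": {"plan": [[0,[0,0,0],[0,0,0]],[-0.4,[0,0,0],[0,0,0]],[-1,[0,0,0],[0,0,0]],[-1,[0,0,0],[0,0,0]],[-1,[0,0,0],[0,0,0]],[-1,[0,0,0],[0,0,0]],[-1,[0,0,-3],[0,0,0]],[-1,[0,0,-3],[0,0,0]],[-1,[0,0,-3],[0,0,0]],[-1,[0,0,0],[0,0,0]]]}}

```text
time_s: 8.48
eef_pos: [0.4774, 0.1793, 0.1442]
ee_rot: [2.127, 2.305, 0.013]
wrist_force: [1.3, -0.1, -0.6]
gripper_width: 0.0857
```

{"name": "move_arm", "arguments": {"plan": [[-1,[-0.85,3.2,0.5],[0,0,0]],[-1,[-0.85,3.2,0.5],[0,0,0]],[-1,[-0.85,3.2,1],[0,0,0]],[-1,[-0.85,3.2,1],[0,0,0]],[-1,[-0.85,3.2,1.5],[0,0,0]],[-1,[-0.85,3.2,2],[0,0,0]],[-1,[0,0,0],[0,0,0]],[-1,[0,0,0],[0,0,0]],[-1,[0,0,0],[0,0,0]]]}}

```text
time_s: 9.23
eef_pos: [0.6679, 0.1426, 0.0728]
ee_rot: [-2.13, -2.306, 0.004]
wrist_force: [-0.2, -0.3, 0.7]
gripper_width: 0.0853
```

Run:
```python
from h import *
a=imaging.grab_frame("scene"); b=imaging.grab_frame("top")
A=cv2.resize(a[170:270,220:345],(500,400),interpolation=cv2.INTER_CUBIC);B=cv2.resize(b[140:240,185:260],(300,400),interpolation=cv2.INTER_CUBIC)
cv2.imwrite("pics/s3.png",np.hstack([A,B]))
```

```text
(no output)
```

View pics/s3.png

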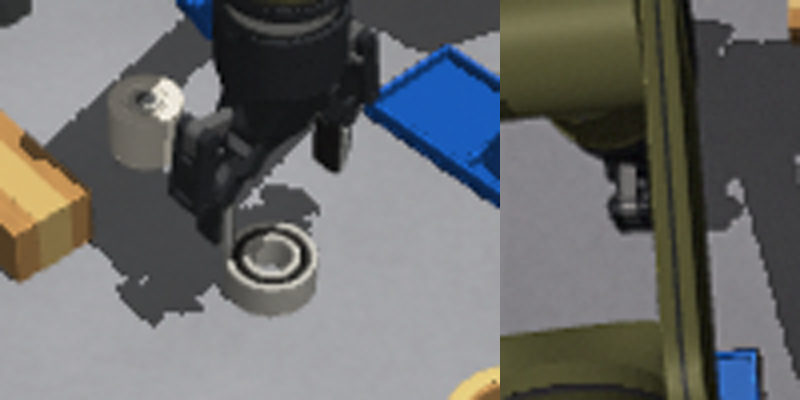

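The gripper is above the large bearing with its jaws on either side.

{"name": "move_arm", "arguments": {"plan": [[-1,[0.1,0.3,2.0],[0,0,0]],[-1,[0,0,1.6],[0,0,0]],[-1,[0,0,1.0],[0,0,0]],[-1,[0,0,0],[0,0,0]],[1,[0,0,0],[0,0,0]],[1,[0,0,0],[0,0,0]],[1,[0,0,0],[0,0,0]],[1,[0,0,0],[0,0,0]],[1,[0,0,0],[0,0,0]],[1,[0,0,0],[0,0,0]]]}}

```text
time_s: 10.17
eef_pos: [0.6727, 0.1442, 0.0303]
ee_rot: [2.13, 2.308, 0.003]
wrist_force: [-1.4, 0.6, 5.5]
gripper_width: 0.0553
```

{"name": "move_arm", "arguments": {"plan": [[1,[0,0,-2],[0,0,0]],[1,[0,0,-3],[0,0,0]],[1,[-0.8,-2.0,-1],[0,0,0]],[1,[-0.8,-3.2,0],[0,0,0]],[1,[-0.76,-3.6,0],[0,0,0]],[1,[0,-3.6,0],[0,0,0]],[1,[0,-3.6,0],[0,0,0]],[1,[0,-2.5,0],[0,0,0]],[1,[0,-1.05,0],[0,0,0]],[1,[0,0,0],[0,0,0]],[1,[0,0,0],[0,0,0]]]}}

```text
time_s: 11.08
eef_pos: [0.4805, 0.105, 0.0889]
ee_rot: [2.129, 2.307, 0.004]
wrist_force: [1.1, 0.2, -3.2]
gripper_width: 0.0552
```

{"name": "move_arm", "arguments": {"plan": [[1,[0,-0.1,2.5],[0,0,0]],[1,[0,0,1.8],[0,0,0]],[1,[0,0,0.7],[0,0,0]],[1,[0,0,0.2],[0,0,0]],[1,[0,0,0],[0,0,0]],[1,[0,0,0],[0,0,0]]]}}

```text
time_s: 11.58
eef_pos: [0.4797, 0.1049, 0.0366]
ee_rot: [2.13, 2.308, 0.002]
wrist_force: [0.2, 0.2, -3.0]
gripper_width: 0.0552
```

Run:
```python
from h import *
a=imaging.grab_frame("scene"); b=imaging.grab_frame("top")
A=cv2.resize(a[150:250,280:405],(500,400),interpolation=cv2.INTER_CUBIC);B=cv2.resize(b[200:300,185:260],(300,400),interpolation=cv2.INTER_CUBIC)
cv2.imwrite("pics/s4.png",np.hstack([A,B]))
```

```text
(no output)
```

View pics/s4.png

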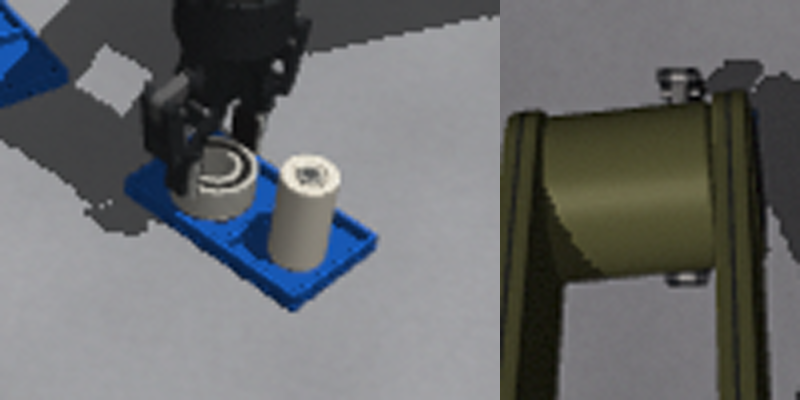

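The tall roller stands in its cell, and the bearing is level just above its own.

{"name": "move_arm", "arguments": {"plan": [[1,[0,0,0.15],[0,0,0]],[1,[0,0,0.15],[0,0,0]],[1,[0,0,0],[0,0,0]],[1,[0,0,0],[0,0,0]]]}}

```text
time_s: 12.02
eef_pos: [0.4789, 0.1048, 0.0343]
ee_rot: [2.13, 2.308, 0.003]
wrist_force: [-0.9, -1.0, 6.6]
gripper_width: 0.0552
```

{"name": "move_arm", "arguments": {"plan": [[-0.4,[0,0,0],[0,0,0]],[-1,[0,0,0],[0,0,0]],[-1,[0,0,0],[0,0,0]],[-1,[0,0,0],[0,0,0]],[-1,[0,0,0],[0,0,0]],[-1,[0,0,-2],[0,0,0]],[-1,[0,0,-3],[0,0,0]],[-1,[0,0,-3],[0,0,0]],[-1,[0,0,-1],[0,0,0.118]],[-1,[0,0,0],[0,0,0.118]],[-1,[0,0,0],[0,0,0]]]}}

```text
time_s: 12.93
eef_pos: [0.4789, 0.1048, 0.1244]
ee_rot: [2.39, 2.037, 0.004]
wrist_force: [-0.2, -0.0, -0.5]
gripper_width: 0.0853
```

{"name": "move_arm", "arguments": {"plan": [[-1,[-1.25,3.26,0.4],[0,0,0]],[-1,[-1.25,3.26,0.8],[0,0,0]],[-1,[-1.25,3.26,0.8],[0,0,0]],[-1,[-1.25,3.26,0.8],[0,0,0]],[-1,[-1.25,3.26,0.8],[0,0,0]],[-1,[-1.25,3.26,0.8],[0,0,0]],[-1,[0,0,0],[0,0,0]],[-1,[0,0,0],[0,0,0]],[-1,[0,0,0],[0,0,0]]]}}

```text
time_s: 13.68
eef_pos: [0.6581, 0.0003, 0.0777]
ee_rot: [-2.384, -2.041, 0.004]
wrist_force: [0.1, 0.8, -0.8]
gripper_width: 0.0853
```

{"name": "move_arm", "arguments": {"plan": [[-1,[0,0.25,2.0],[0,0,0]],[-1,[0,0,1.2],[0,0,0]],[-1,[0,0,0.8],[0,0,0]],[-1,[0,0,0],[0,0,0]],[1,[0,0,0],[0,0,0]],[1,[0,0,0],[0,0,0]],[1,[0,0,0],[0,0,0]],[1,[0,0,0],[0,0,0]],[1,[0,0,0],[0,0,0]],[1,[0,0,0],[0,0,0]]]}}

```text
time_s: 14.52
eef_pos: [0.663, -0.0002, 0.0405]
ee_rot: [2.387, 2.041, 0.003]
wrist_force: [-0.0, 0.6, 6.7]
gripper_width: 0.0481
```

{"name": "move_arm", "arguments": {"plan": [[1,[0,0,-2],[0,0,0]],[1,[0,0,-3],[0,0,0]],[1,[-3.06,-1.63,0],[0,0,0]],[1,[-3.06,-1.63,0],[0,0,0]],[1,[-3.06,-1.63,0],[0,0,0]],[1,[-3.06,-1.63,0],[0,0,0]],[1,[-3.06,-1.63,0],[0,0,0]],[1,[-3.06,-1.63,0],[0,0,0]],[1,[-3.06,-1.63,0],[0,0,0]],[1,[-3.06,-1.63,0],[0,0,0]],[1,[0,0,0],[0,0,0]],[1,[0,0,0],[0,0,0]]]}}

```text
time_s: 15.52
eef_pos: [0.494, -0.2231, 0.0891]
ee_rot: [-2.391, -2.037, 0.0]
wrist_force: [0.8, 0.7, -1.7]
gripper_width: 0.0482
```

{"name": "move_arm", "arguments": {"plan": [[1,[0.1,0.15,2.2],[0,0,0]],[1,[0,0,1.5],[0,0,0]],[1,[0,0,0.5],[0,0,0]],[1,[0,0,0.2],[0,0,0]],[1,[0,0,0.15],[0,0,0]],[1,[0,0,0],[0,0,0]],[1,[0,0,0],[0,0,0]]]}}

```text
time_s: 16.1
eef_pos: [0.4972, -0.2199, 0.0446]
ee_rot: [-2.386, -2.043, -0.0]
wrist_force: [-2.5, 1.7, 3.9]
gripper_width: 0.0476
```

{"name": "move_arm", "arguments": {"plan": [[-0.4,[0,0,0],[0,0,0]],[-1,[0,0,0],[0,0,0]],[-1,[0,0,0],[0,0,0]],[-1,[0,0,0],[0,0,0]],[-1,[0,0,0],[0,0,0]],[-1,[0,0,-2],[0,0,0]],[-1,[0,0,-3],[0,0,0]],[-1,[0,0,-2],[0,0,0]],[-1,[0,0,0],[0,0,0.122]],[-1,[0,0,0],[0,0,0.122]],[-1,[0,0,0],[0,0,0.122]],[-1,[0,0,0],[0,0,0]]]}}

```text
time_s: 17.1
eef_pos: [0.497, -0.2211, 0.1139]
ee_rot: [2.722, 1.568, 0.0]
wrist_force: [0.2, -0.3, 0.3]
gripper_width: 0.0856
```

Run:
```python
from h import *
a=imaging.grab_frame("scene"); b=imaging.grab_frame("top")
A=cv2.resize(a[110:230,180:305],(500,480),interpolation=cv2.INTER_CUBIC);B=cv2.resize(b[140:260,300:375],(300,480),interpolation=cv2.INTER_CUBIC)
cv2.imwrite("pics/s5.png",np.hstack([A,B]))
```

```text
(no output)
```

View pics/s5.png

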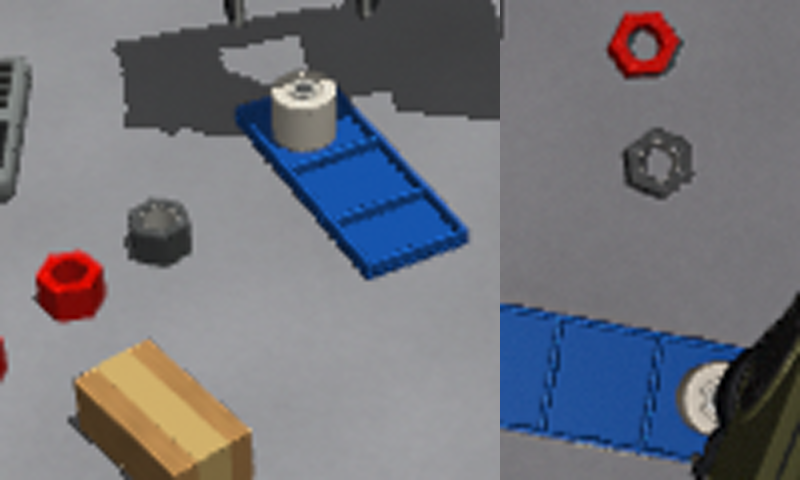

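The short roller is in the biggest cell. Now the dark nut, gripping across its flats.

{"name": "move_arm", "arguments": {"plan": [[-1,[2.32,2.36,0.6],[0,0,0]],[-1,[2.32,2.36,0.6],[0,0,0]],[-1,[2.32,2.36,0.8],[0,0,0]],[-1,[2.32,2.36,1],[0,0,0]],[-1,[2.32,2.36,1],[0,0,0]],[-1,[0,0,0],[0,0,0]],[-1,[0,0,0],[0,0,0]],[-1,[0,0,0],[0,0,0]]]}}

```text
time_s: 17.87
eef_pos: [0.6561, -0.1789, 0.0728]
ee_rot: [-2.716, -1.575, 0.003]
wrist_force: [-0.5, -0.4, 0.7]
gripper_width: 0.0855
```

{"name": "move_arm", "arguments": {"plan": [[-1,[0,0,2.2],[0,0,0]],[-1,[0,0,1.5],[0,0,0]],[-1,[0,0,0.9],[0,0,0]],[-1,[0,0,0],[0,0,0]],[1,[0,0,0],[0,0,0]],[1,[0,0,0],[0,0,0]],[1,[0,0,0],[0,0,0]],[1,[0,0,0],[0,0,0]],[1,[0,0,0],[0,0,0]],[1,[0,0,0],[0,0,0]],[1,[0,0,0],[0,0,0]]]}}

```text
time_s: 18.78
eef_pos: [0.6581, -0.1797, 0.0295]
ee_rot: [2.717, 1.572, 0.003]
wrist_force: [-0.5, 1.1, 5.4]
gripper_width: 0.0406
```

{"name": "move_arm", "arguments": {"plan": [[1,[0,0,-2],[0,0,0]],[1,[0,0,-3.5],[0,0,0]],[1,[-1.12,-3.7,-0.5],[0,0,0]],[1,[-1.12,-3.7,0],[0,0,0]],[1,[-1.12,-3.7,0],[0,0,0]],[1,[-1.12,-3.7,0],[0,0,0]],[1,[0,0,0],[0,0,-0.122]],[1,[0,0,0],[0,0,-0.122]],[1,[0,0,0],[0,0,-0.122]],[1,[0,0,0],[0,0,0]],[1,[0,0,0],[0,0,0]]]}}

```text
time_s: 19.7
eef_pos: [0.5066, -0.1443, 0.088]
ee_rot: [2.391, 2.037, 0.0]
wrist_force: [0.5, 0.3, -2.1]
gripper_width: 0.0408
```

{"name": "move_arm", "arguments": {"plan": [[1,[0,0.1,2.5],[0,0,0]],[1,[0,0,1.8],[0,0,0]],[1,[0,0,0.8],[0,0,0]],[1,[0,0,0.3],[0,0,0]],[1,[0,0,0.2],[0,0,0]],[1,[0,0,0],[0,0,0]],[1,[0,0,0],[0,0,0]]]}}

```text
time_s: 20.28
eef_pos: [0.5063, -0.144, 0.0335]
ee_rot: [-2.388, -2.038, 0.001]
wrist_force: [-6.5, 2.1, 13.2]
gripper_width: 0.0407
```

{"name": "move_arm", "arguments": {"plan": [[-0.4,[0,0,0],[0,0,0]],[-1,[0,0,0],[0,0,0]],[-1,[0,0,0],[0,0,0]],[-1,[0,0,0],[0,0,0]],[-1,[0,0,0],[0,0,0]],[-1,[0,0,-2],[0,0,0]],[-1,[0,0,-3.5],[0,0,0]],[-1,[0,0,-3.5],[0,0,0]],[-1,[0,0,-1],[0,0,0]],[-1,[0,0,0],[0,0,0]]]}}

```text
time_s: 21.12
eef_pos: [0.51, -0.1454, 0.1349]
ee_rot: [2.383, 2.037, 0.006]
wrist_force: [-0.4, -1.0, 0.5]
gripper_width: 0.0855
```

{"name": "move_arm", "arguments": {"plan": [[-1,[3.85,-1.01,0],[0,0,0]],[-1,[3.85,-1.01,0],[0,0,0]],[-1,[3.85,-1.01,0],[0,0,0]],[-1,[3.85,-1.01,0],[0,0,0]],[-1,[3.85,-1.01,0],[0,0,0]],[-1,[3.85,-1.01,0],[0,0,0]],[-1,[3.85,-1.01,0],[0,0,0]],[-1,[3.85,-1.01,0],[0,0,0]],[-1,[3.85,-1.01,0],[0,0,0]],[-1,[3.85,-1.01,0],[0,0,0]],[-1,[3.85,-1.01,0],[0,0,0]],[-1,[3.85,-1.01,0],[0,0,0]]]}}

```text
time_s: 22.12
eef_pos: [0.4578, 0.3321, 0.1295]
ee_rot: [-2.387, -2.041, 0.006]
wrist_force: [0.5, -0.5, -1.0]
gripper_width: 0.0852
```

{"name": "move_arm", "arguments": {"plan": [[-1,[3.85,-1.01,1],[0,0,0]],[-1,[0,0,1.5],[0,0,0]],[-1,[0,0,2.5],[0,0,0]],[-1,[0,0,0],[0,0,0]],[-1,[0,0,0],[0,0,0]]]}}

```text
time_s: 22.53
eef_pos: [0.4532, 0.369, 0.0788]
ee_rot: [-2.387, -2.042, 0.011]
wrist_force: [-0.3, 0.5, 0.0]
gripper_width: 0.0853
```

Run:
```python
from h import *
a=imaging.grab_frame("scene"); b=imaging.grab_frame("top")
cv2.imwrite("pics/top6.png",b)
A=cv2.resize(a[190:290,340:465],(500,400),interpolation=cv2.INTER_CUBIC);B=cv2.resize(b[170:270,280:355],(300,400),interpolation=cv2.INTER_CUBIC)
cv2.imwrite("pics/s6.png",np.hstack([A,B]))
```

```text
(no output)
```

View pics/s6.png

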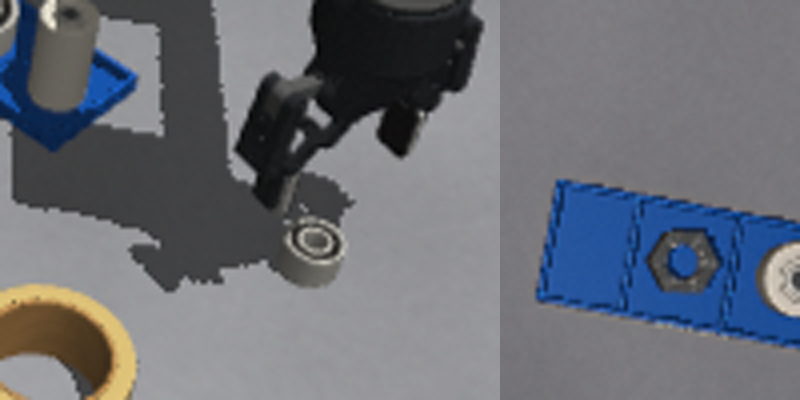

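The nut sits centred in the middle cell, and the jaws are above the small bearing.

{"name": "move_arm", "arguments": {"plan": [[-1,[0.2,0.1,2.5],[0,0,0]],[-1,[0,0,1.9],[0,0,0]],[-1,[0,0,0.9],[0,0,0]],[-1,[0,0,0],[0,0,0]],[1,[0,0,0],[0,0,0]],[1,[0,0,0],[0,0,0]],[1,[0,0,0],[0,0,0]],[1,[0,0,0],[0,0,0]],[1,[0,0,0],[0,0,0]],[1,[0,0,0],[0,0,0]],[1,[0,0,0],[0,0,0]]]}}

```text
time_s: 23.55
eef_pos: [0.4575, 0.3727, 0.0303]
ee_rot: [2.387, 2.042, 0.004]
wrist_force: [-0.2, -0.9, 6.7]
gripper_width: 0.0334
```

{"name": "move_arm", "arguments": {"plan": [[1,[0,0,-2],[0,0,0]],[1,[0,0,-3.5],[0,0,0]],[1,[0,0,-4],[0,0,0]],[1,[0,0,-1],[0,0,0]],[1,[0,0,0],[0,0,0]]]}}

```text
time_s: 23.97
eef_pos: [0.4593, 0.374, 0.1382]
ee_rot: [2.387, 2.041, 0.015]
wrist_force: [0.5, -1.0, -1.4]
gripper_width: 0.0334
```

{"name": "move_arm", "arguments": {"plan": [[1,[-3.67,1.09,0],[0,0,0]],[1,[-3.67,1.09,0],[0,0,0]],[1,[-3.67,1.09,0],[0,0,0]],[1,[-3.67,1.09,0],[0,0,0]],[1,[-3.67,1.09,0],[0,0,0]],[1,[-3.67,1.09,0],[0,0,0]],[1,[-3.67,1.09,0],[0,0,0]],[1,[-3.67,1.09,0],[0,0,0]],[1,[-3.67,1.09,0],[0,0,0]],[1,[-3.67,1.09,0],[0,0,0]],[1,[-3.67,1.09,0],[0,0,0]],[1,[-3.67,1.09,0],[0,0,0]]]}}

```text
time_s: 24.97
eef_pos: [0.5161, -0.0847, 0.132]
ee_rot: [-2.386, -2.04, 0.003]
wrist_force: [0.3, 1.0, -1.7]
gripper_width: 0.0332
```

{"name": "move_arm", "arguments": {"plan": [[1,[0,0,2],[0,0,0]],[1,[0,0,2],[0,0,0]],[1,[0,0,0],[0,0,0]],[1,[0,0,0],[0,0,0]]]}}

```text
time_s: 25.3
eef_pos: [0.5152, -0.0828, 0.0916]
ee_rot: [-2.385, -2.038, 0.006]
wrist_force: [-0.1, 1.0, -1.3]
gripper_width: 0.033
```

Run:
```python
from h import *
a=imaging.grab_frame("scene"); b=imaging.grab_frame("top")
A=cv2.resize(a[80:200,210:335],(500,480),interpolation=cv2.INTER_CUBIC);B=cv2.resize(b[200:320,260:335],(300,480),interpolation=cv2.INTER_CUBIC)
cv2.imwrite("pics/s7.png",np.hstack([A,B]))
```

```text
(no output)
```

View pics/s7.png

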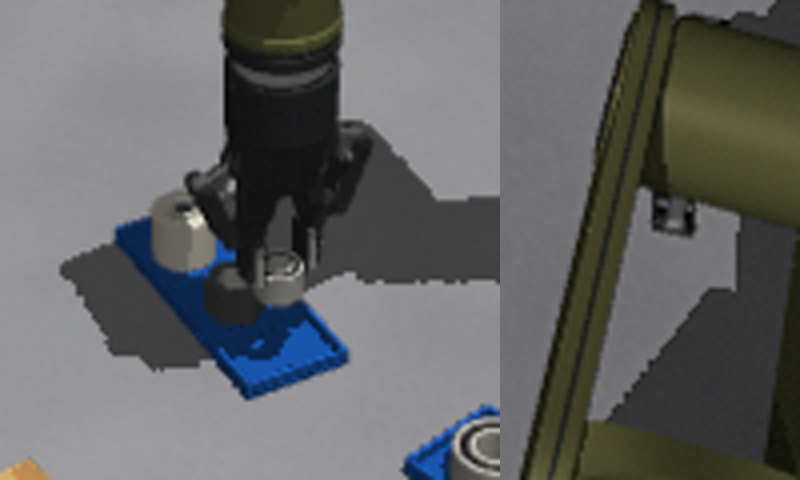

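{"name": "move_arm", "arguments": {"plan": [[1,[0,0.1,2.5],[0,0,0]],[1,[0,0,2.0],[0,0,0]],[1,[0,0,0.8],[0,0,0]],[1,[0,0,0.3],[0,0,0]],[1,[0,0,0.2],[0,0,0]],[1,[0,0,0],[0,0,0]],[1,[0,0,0],[0,0,0]]]}}

```text
time_s: 25.98
eef_pos: [0.5194, -0.0834, 0.0367]
ee_rot: [2.386, 2.041, 0.002]
wrist_force: [-1.1, -0.7, -0.6]
gripper_width: 0.0332
```

{"name": "move_arm", "arguments": {"plan": [[1,[0,0,0.15],[0,0,0]],[1,[0,0,0.15],[0,0,0]],[1,[0,0,0],[0,0,0]],[1,[0,0,0],[0,0,0]]]}}

```text
time_s: 26.32
eef_pos: [0.5195, -0.0836, 0.0343]
ee_rot: [2.386, 2.04, 0.002]
wrist_force: [-0.8, 0.7, 8.6]
gripper_width: 0.0334
```

{"name": "move_arm", "arguments": {"plan": [[-0.4,[0,0,0],[0,0,0]],[-1,[0,0,0],[0,0,0]],[-1,[0,0,0],[0,0,0]],[-1,[0,0,0],[0,0,0]],[-1,[0,0,0],[0,0,0]],[-1,[0,0,-2],[0,0,0]],[-1,[0,0,-3.5],[0,0,0]],[-1,[0,0,-3.5],[0,0,0]],[-1,[0,0,-3],[0,0,0]],[-1,[0,0,0],[0,0,0]]]}}

```text
time_s: 27.15
eef_pos: [0.5226, -0.0843, 0.1585]
ee_rot: [2.381, 2.036, 0.011]
wrist_force: [1.1, -1.4, -0.1]
gripper_width: 0.0855
```

{"name": "move_arm", "arguments": {"plan": [[-1,[-3.8,0,0],[0,0,0]],[-1,[-3.8,0,0],[0,0,0]],[-1,[-3.8,0,0],[0,0,0]],[-1,[-3.8,0,0],[0,0,0]],[-1,[-3.8,0,0],[0,0,0]],[-1,[-3.8,0,0],[0,0,0]],[-1,[-3.8,0,0],[0,0,0]],[-1,[-3.8,0,0],[0,0,0]],[-1,[-3.8,0,0],[0,0,0]],[-1,[-3.8,0,0],[0,0,0]],[-1,[-2,0,0],[0,0,0]],[-1,[0,0,0],[0,0,0]]]}}

```text
time_s: 28.15
eef_pos: [0.4554, -0.4839, 0.1517]
ee_rot: [2.39, 2.035, -0.003]
wrist_force: [0.6, -0.7, 1.2]
gripper_width: 0.0855
```

Run:
```python
from h import *
a=imaging.grab_frame("scene"); b=imaging.grab_frame("top"); s=4
T=[((.477,.1356),4.7,[(.019,.042,.072),(.029,-.031,.026)]),((.5053,-.1597),-8.8,[(.025,-.063,.044),(.0235,.015,.028),(.018,.078,.024)])]
B=cv2.resize(b[200:270,185:380],None,fx=s,fy=s,interpolation=cv2.INTER_CUBIC)
t=np.linspace(0,2*np.pi,61)
for c,y,L in T:
    y=np.radians(y);C=np.r_[c,0]+np.array([-np.sin(y),np.cos(y),0])*0
    for r,d,h in L:
        x0,y0=c[0]-np.sin(y)*d,c[1]+np.cos(y)*d
        q=(proj("top",np.c_[x0+r*np.cos(t),y0+r*np.sin(t),0*t+h+.004])-(185,200)+.5)*s
        cv2.polylines(B,[q.astype(np.int32)],True,(0,255,0),1)
A=cv2.resize(a[110:240,190:385],None,fx=s*.6,fy=s*.6,interpolation=cv2.INTER_CUBIC)
A=cv2.copyMakeBorder(A,0,0,0,B.shape[1]-A.shape[1],cv2.BORDER_CONSTANT)
cv2.imwrite("pics/s8.png",np.vstack([B,A])[:600])
for l in ("tape_roll_center","terminal_center","carton_center"): print(l,[at("top",d["xy"],.02)[0,:2].round(3) for d in nets.tip_of("top",l)[:1]])
```

```text
tape_roll_center [array([0.654, 0.343])]
terminal_center [array([ 0.689, -0.366])]
carton_center [array([ 0.773, -0.013])]
```

View pics/s8.png

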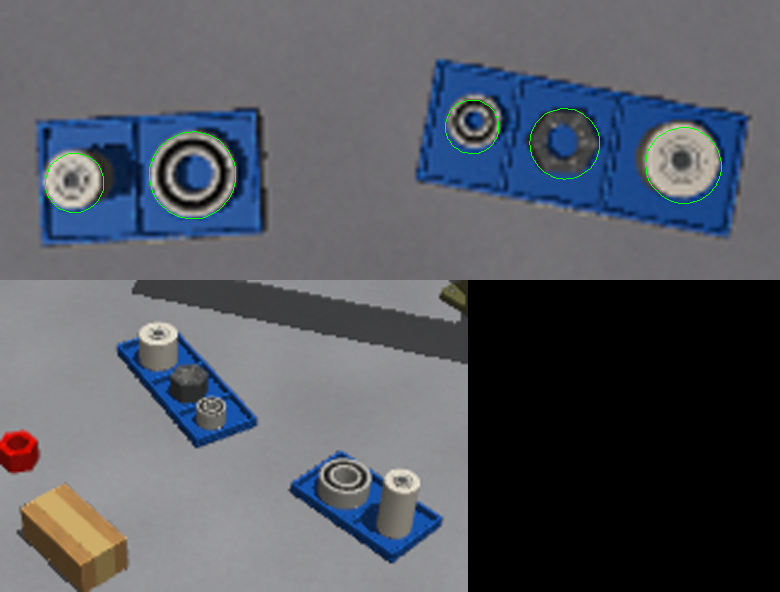

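All five parts lie within about 4 mm of their cell centres, flat and upright. The bystanders are unchanged and the gripper is clear, so I'm handing in.

```bash
python3 -c "
from rig import bot
bot.sign_off(); print(bot.state()['time_s'])"
```

```text
the job is handed in; nothing more can be done
the job is handed in; nothing more can be done
```

Both kits are made up and the job is handed in, with about 28 s of the 122 s used. The rig gives no verdict, so success is judged only from my own checks.

- **Short tray:** the tall roller stands in the smaller cell and the large bearing lies in the bigger cell.
- **Long tray:** the short roller stands in the biggest cell, the dark hex nut lies in the middle cell and the small bearing lies in the smallest cell. The red nuts were left alone.

**Last checks:**
- Before each release the wrist force showed the part resting on the cell floor.
- The final top view put all five parts within about 4 mm of their cell centres, inside the allowed limits. The small bearing was the farthest off.
- The parts looked upright and flat in the scene view.
- The tape roll, terminal and carton were re-located within about 11 mm of their first readings. That is about the scatter I saw between repeated network readings, and the arm never went near them.

**Disagreements:** the first network position for the large bearing was 8 mm off, so I corrected it from a close crop before reaching. The gripper width read 0.4 to 2.7 mm under the true size of the parts, but every grip held.

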